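# Find and release the key left on at the bench switch box

### The job

One of the four white keys on the grey switch box has been left latched down. With closed fingertips tap each key lightly, one after another from left to right, to feel which one it is, and only after the last tap press that key right in so that it springs back up level with the others. While it is still latched do not push any other key in deep, and do not grip, lift or shift anything else on the bench.

Things in the scene. Friction and masses are not known exactly. Their poses are not given: they have to be found in the camera images.
- switch_box: Grey four-way switch box, fixed to the bench, 115 deep x 235 wide x 45 mm high, lying flat, with four white keys in a row along its top and four black sockets in its front face. Origin: centre of its underside, at bench height. x points away from the robot (turned up to 0.35 rad), y along the row to the left, z up. Keys 48 mm apart; top face at z = 45 mm.
- key1: The left-hand white key as the robot sees the row: square cap 26 x 26 mm, at +72 mm along the box's y, -20 mm along its x. Origin: centre of the cap's top face; axes as the box. Any key slides straight down, 11 mm in all. A free key's top is 63 mm above the bench; it begins to sink at 2 N, then 0.45 N per mm, and springs back.
- key2: The second from left white key as the robot sees the row: square cap 26 x 26 mm, at +24 mm along the box's y, -20 mm along its x. Origin: centre of the cap's top face; axes as the box. Exactly one of the four keys, any of them, is latched: its top rests 5 mm lower (58 mm above the bench) and is firm until about 4.3 N.
- key3: The third from left white key as the robot sees the row: square cap 26 x 26 mm, at -24 mm along the box's y, -20 mm along its x. Origin: centre of the cap's top face; axes as the box. To release the latched key press it to its stop, 11 mm below the free height (top 52 mm above the bench; 7 to 8 N): the latch lets go and the key rises to the free height as the finger withdraws.
- key4: The right-hand white key as the robot sees the row: square cap 26 x 26 mm, at -72 mm along the box's y, -20 mm along its x. Origin: centre of the cap's top face; axes as the box. All four keys look alike and move as told for the others.
- red_bit: Bystander: red hexagonal bit holder, 45 x 11 x 10 mm, lying loose on the box behind the keys. Origin: centre of its underside as it lies.
- patch_tin: Bystander: green flat tin, 52 x 90 x 23 mm, loose on the bench to the left of the box, behind. Origin: centre of its underside as it lies.
- tape_yellow: Bystander: roll of yellow tape, 75 mm across, 19 mm high, lying flat to the right of the box. Origin: centre of its underside as it lies.
- lever_a: Bystander: blue tyre lever, 116 x 19 x 10 mm, lying on the bench to the left of the box. Origin: centre of its underside as it lies.
- marker: Bystander: black marker pen, 134 x 15 x 15 mm, lying behind the box. Origin: centre of its underside as it lies.
- grease_tub: Bystander: black tub with a yellow lid, 70 mm across, 74 mm high, standing to the right, behind. Origin: centre of its underside as it lies.

How it is judged:
By the outcome, as a careful person would: the job done as asked, in the order asked, and still so for the second after the job is handed in, with the robot touching nothing.
It also fails if it takes over 45 s, if anything falls off the work surface, if the arm or the gripper's body presses on something with over 40 N, if the wrist force passes 120 N, or if a joint passes its speed limit or range.

### The arm

A 6-joint arm with a two-finger parallel gripper is mounted at the origin on a cart in front of the work surface, level with it; the furniture and walls round the work are solid. World frame = base frame: x ahead of the robot, y to its left, z up, the work surface at z = 0. Lengths are in m, angles in degrees, forces in N, time in s.
With the tool pointing down it reaches from about 0.4 to 0.825 m from the base axis. Payload 7 kg.
Tool frame: the origin (TCP) lies on the centre line of the jaws, within the pads' length; the fingertips stand r.tip_reach ahead of it and the grasp point (between the pads) is the TCP (r.tip_reach is the distance from the TCP to the fingertips, in m); z points along the fingers, y is the line along which they close (so a half turn about z gives the same grasp; the last joint's range is limited). The gripper opens to 88 mm and grips with 3 to 60 N. Pads are 19 mm wide; open, the fingers measure 130 mm over their backs; the gripper's body (78 mm by 193 mm) begins 47 mm behind the grasp point.
Start: joints at [87.783, 20.546, 0.682, 0, -70.136, -16.507], TCP at [0.217, 0.639, 0.218] pointing down, gripper open.
Joint ranges: [-176.03, 176.03], [-82.01, 121.73], [-58.28, 71.71], [-173.87, 95.51], [-174.79, -0.11], [-173.66, 173.66]. Speed limits (degrees/s): [136.94, 136.94, 172.46, 180, 180, 180].

### API

Orientations are given as [roll, pitch, yaw] about the fixed x, y, z axes, in that order (R = Rz(yaw) Ry(pitch) Rx(roll)).
In Python, from plant import sensors, cams, r gives the robot as it stands.
- The arm moves only by the tool drive_tool, never from a script. Its argument "rows" is a list of rows, each an object of numbers: "fingers": the gripper's target within -1 to 1 (fully open at 1, half-way at 0, shut at -1); "x", "y", "z": the shift along the tool's x, y, z in m; "spin": the turn about the tool's z in rad. A call has 1 to 10 rows; each row is the pose to reach, as a shift and turn from the pose commanded when the call began, along the tool's axes at that moment; what a row does not reach only later rows make up. A row lasts 1/8 s, in which the tool goes at most 62.5 mm and 10.7 degrees, less where a joint would pass 70% of its speed; a pose out of reach is approached as far as the arm can. A call with a gripper value outside its range is refused whole. The fingers move at their own pace and stop on an object; "newtons" is the grip in N (left out, the last holds). Time passes only in rows, so rows that repeat a pose let the fingers close. It gives the time, the measured TCP pose, the force, the opening and the grip force at its end, in the units of the state.
- sensors.get_state(): the state, without advancing time (a new reading comes with each control period).
- cams.capture(name): name is "scene" or "top"; returns a dict with "pixels" (420x560x3 uint8, red, green, blue), "intrinsics" (3x3 intrinsics, pixels), "k1" (the pictures are not rectified: a ray, as slopes to the right and down, at radius r is drawn at 1 + k1 r^2 times it, then the intrinsics apply), "eye" and "orientation" of the camera in the world. Camera axes: x right, y up, looking along -z (the intrinsics and any distortion apply to the point x, -y, -z); pixel columns grow to the right and rows downward; lengths in m; the calibration is good to about 2 mm. A picture is of the moment at which its call begins. There is no depth.
- r.close_job(): hands the job in; it is judged then, once.
The state is a dict: "time_s": time; "joints": joint angles; "qd": joint speeds; "joint_torque": joint torques, N m; "tcp_pos": TCP position; "eef_rot": TCP orientation; "contact_force": force on the tool from outside, world axes, zero at the start; "moment": the same for the moment, N m; "gripper_width": finger opening in m; "gripper_force": force on a finger pad.
Only numpy, scipy, OpenCV 4.12 (cv2) and the standard library are available. Lean on these libraries where they do the work, as an engineer would, in place of code of your own. Each camera call takes 0.05 s, during which the arm holds its last target. There are 200 camera calls.

## Working session

There is one attempt and no reset: what is moved stays moved. The work goes in short steps, Python scripts to look and compute and a tool call to move; the robot and the scene stay as the last step left them, time stands still between calls to the robot, and variables do not carry over. Pictures are saved under pics/ and viewed, at most 10 in all, crops included, and the job is handed in when it is done.

Besides the shell and the picture viewer there is one more tool, called after "Emit:" by a JSON object that holds its "api" and its "payload". drive_tool: Moves the arm, as the interface text tells. Its arguments: {"type":"object","properties":{"rows":{"type":"array"},"newtons":{"type":"number"}},"required":["rows"]}

```bash
mkdir -p pics
cat > h.py <<'E'
import numpy as np, cv2
from plant import sensors, cams, r
def cap(n,f):
    c=cams.capture(n); cv2.imwrite(f'pics/{f}.png',cv2.cvtColor(c['pixels'],cv2.COLOR_RGB2BGR)); np.save(f'pics/{f}.npy',c,allow_pickle=True); return c
E
python3 - <<'E'
from h import *
for n in('scene','top'):
    c=cap(n,n+'0'); print(n,c['intrinsics'],c['k1'],c['eye'],c['orientation'])
print(sensors.get_state(),r.tip_reach)
E
```

```text
scene [[493.050912     0.         277.36794494]
 [  0.         493.050912   211.9416655 ]
 [  0.           0.           1.        ]] -0.14377332930820585 [0.20085893 0.65996316 1.01701829] [  38.98285574    0.72246883 -149.47106379]
top [[511.19942136   0.         283.54695632]
 [  0.         511.19942136 209.21616211]
 [  0.           0.           1.        ]] -0.1954328572700169 [ 0.46698618 -0.01364059  1.6958481 ] [  4.78253317   0.17830476 -90.27606885]
{'time_s': 0.1, 'joints': array([ 8.77835252e+01,  2.05860661e+01,  6.39475962e-01, -1.70689980e-02,
       -7.01337039e+01, -1.65056464e+01]), 'qd': array([ 0.07900816, -0.15839345,  0.14716121,  0.14956027,  0.04260553,
       -0.03081481]), 'joint_torque': array([-1.70620930e-03, -5.84164095e+01,  2.93751669e+01,  7.01549873e+00,
        1.02201567e-02, -5.37070139e-05]), 'tcp_pos': array([0.21656173, 0.63886119, 0.21713619]), 'eef_rot': array([ 1.79918455e+02, -7.42866697e-03, -1.87279277e+01]), 'contact_force': array([0.02428657, 1.63363613, 0.11820996]), 'moment': array([-0.0276375 ,  0.00578517, -0.02764178]), 'gripper_force': 0.0, 'gripper_width': 0.08756470698414269} 0.019
```

View pics/scene0.png

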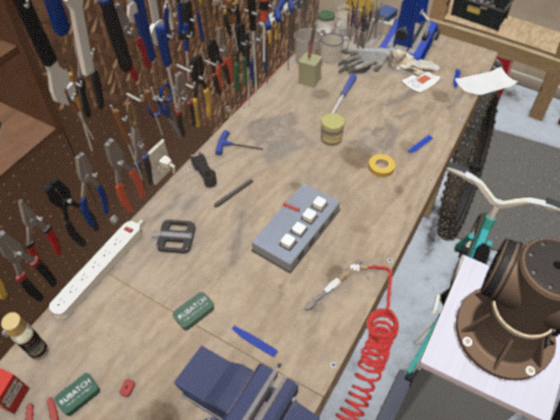

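View pics/top0.png

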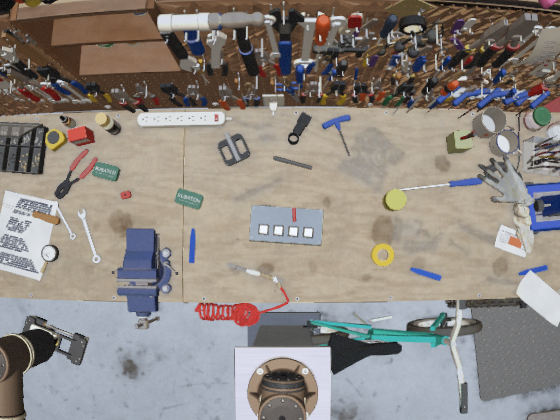

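The scene view shows the keys at about (288,242), (299,229), (310,215) and (320,202). The top view shows them at about (263,229), (278,231), (293,232) and (308,233). The red bit is at (294,214) in the top view, just behind key 3, and the vise at (140,270) lies between the arm and the box.

```bash
cat >> h.py <<'E'
from scipy.spatial.transform import Rotation as R
def ray(c,px):
    K=c['intrinsics']; d=(np.array(px,float)-K[:2,2])/K[[0,1],[0,1]]; u=d.copy()
    for _ in range(20): u=d/(1+c['k1']*(u@u))
    v=R.from_euler('xyz',c['orientation'],degrees=True).apply([u[0],-u[1],-1]); return np.array(c['eye']),v/np.linalg.norm(v)
def plane(c,px,z):
    e,v=ray(c,px); return e+v*(z-e[2])/v[2]
def tri(c1,p1,c2,p2):
    a,u=ray(c1,p1); b,v=ray(c2,p2); s=np.linalg.lstsq(np.c_[u,-v],b-a,rcond=None)[0]
    P,Q=a+u*s[0],b+v*s[1]; return (P+Q)/2,np.linalg.norm(P-Q)
def load(f): return np.load(f'pics/{f}.npy',allow_pickle=True).item()
def blobs(c,box,f,amin=20):
    x0,y0,x1,y1=box; p=c['pixels'][y0:y1,x0:x1].astype(int); m=f(p).astype(np.uint8)
    n,l,s,ce=cv2.connectedComponentsWithStats(m,connectivity=4); return [(ce[i]+[x0,y0],s[i,4],s[i,:4]) for i in range(1,n) if s[i,4]>=amin]
E
python3 - <<'E'
from h import *
s,t=load('scene0'),load('top0')
w=lambda p:p.min(2)>195
for c,b,nm in((s,(250,185,345,270),'s'),(t,(248,203,326,247),'t')):
    for k in blobs(c,b,w): print(nm,k[0].round(1),k[1],k[2])
bs=sorted([k[0] for k in blobs(s,(250,185,345,270),w)],key=lambda q:q[0]); bt=sorted([k[0] for k in blobs(t,(248,203,326,247),w)],key=lambda q:q[0])
for a,b in zip(bs,bt): print(*tri(s,a,t,b), plane(s,a,.063),plane(t,b,.063))
# box outline from saturation/blue-grey in top
g=lambda p:((p[...,2]-p[...,0])>5)
for c,b in((t,(240,195,335,255)),(s,(240,175,350,275))):
    x0,y0,x1,y1=b; m=g(c['pixels'][y0:y1,x0:x1].astype(int)).astype(np.uint8)
    q=max(cv2.findContours(m,0,2)[0],key=cv2.contourArea); bx=cv2.boxPoints(cv2.minAreaRect(q))+[x0,y0]
    print(bx.round(1).tolist(),[plane(c,k,.045).round(3).tolist() for k in bx])
# vise height
im=np.hstack([cv2.resize(s['pixels'][175:275,240:350],None,fx=4,fy=4),cv2.resize(t['pixels'][195:255,240:335],(352,400*0+222)).repeat(1,0)[:222] if 0 else np.zeros((400,1,3),np.uint8)])
cv2.imwrite('pics/crop.png',im[...,::-1])
E
```

```text
s [319.1 200.9] 92 [63 11 13 11]
s [309.1 213.1] 99 [53 23 13 11]
s [298.5 226.9] 99 [42 37 14 11]
s [287.5 239.2] 110 [31 49 14 12]
t [263. 229.] 55 [11 22  9  9]
t [278.  230.3] 54 [26 24  8  8]
t [292.8 231.2] 57 [41 24  8  9]
t [307.9 232.3] 55 [56 26  8  8]
[0.54136622 0.05731224 0.05769644] 0.0014239891084703777 [0.54014001 0.06091471 0.063     ] [0.54048062 0.05678313 0.063     ]
[0.53734155 0.00948208 0.05423948] 0.0020006788394867983 [0.53519918 0.01577561 0.063     ] [0.53605681 0.00895228 0.063     ]
[ 0.53393932 -0.03821598  0.0590982 ] 0.0015535728436085442 [ 0.53330091 -0.03508318  0.063     ] [ 0.53306763 -0.03846406  0.063     ]
[ 0.53034232 -0.08637856  0.05906038] 0.002324317356481563 [ 0.53006199 -0.08287872  0.063     ] [ 0.52911965 -0.08664991  0.063     ]
[[248.8, 239.7], [251.3, 204.2], [322.9, 209.3], [320.4, 244.8]] [[0.507, 0.104, 0.045], [0.622, 0.095, 0.045], [0.604, -0.137, 0.045], [0.489, -0.127, 0.045]]
[[251.9, 242.1], [305.9, 175.6], [339.2, 202.6], [285.2, 269.2]] [[0.617, 0.1, 0.045], [0.608, -0.159, 0.045], [0.489, -0.118, 0.045], [0.508, 0.127, 0.045]]
```

View pics/crop.png

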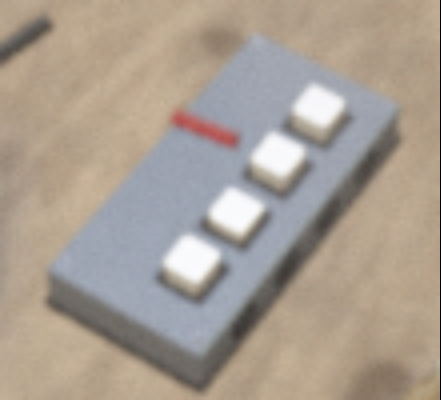

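Key 2 triangulates lowest, at 54 mm against 58–59 mm for the others; the taps will decide. The row length (144 mm), box yaw (-4.4°) and box centre agree between the two views. Next I go up, over the vise, towards key 1 with the fingers shut.

Emit:
{"api": "drive_tool", "payload": {"rows": [{"fingers": -1, "x": 0, "y": 0, "z": -0.06}, {"fingers": -1, "x": 0, "y": 0, "z": -0.12}, {"fingers": -1, "x": 0.044, "y": 0.04, "z": -0.12, "spin": -0.03}, {"fingers": -1, "x": 0.088, "y": 0.08, "z": -0.12, "spin": -0.06}, {"fingers": -1, "x": 0.132, "y": 0.12, "z": -0.12, "spin": -0.09}, {"fingers": -1, "x": 0.176, "y": 0.16, "z": -0.12, "spin": -0.12}, {"fingers": -1, "x": 0.22, "y": 0.2, "z": -0.12, "spin": -0.15}, {"fingers": -1, "x": 0.264, "y": 0.24, "z": -0.12, "spin": -0.18}, {"fingers": -1, "x": 0.308, "y": 0.28, "z": -0.12, "spin": -0.21}, {"fingers": -1, "x": 0.352, "y": 0.32, "z": -0.12, "spin": -0.25}], "newtons": 20}}

```text
invalid input
```

Emit:
{"api": "drive_tool", "payload": {"rows": [{"fingers": -1, "x": 0, "y": 0, "z": -0.06, "spin": 0}, {"fingers": -1, "x": 0, "y": 0, "z": -0.12, "spin": 0}, {"fingers": -1, "x": 0.044, "y": 0.04, "z": -0.12, "spin": -0.03}, {"fingers": -1, "x": 0.088, "y": 0.08, "z": -0.12, "spin": -0.06}, {"fingers": -1, "x": 0.132, "y": 0.12, "z": -0.12, "spin": -0.09}, {"fingers": -1, "x": 0.176, "y": 0.16, "z": -0.12, "spin": -0.12}, {"fingers": -1, "x": 0.22, "y": 0.2, "z": -0.12, "spin": -0.15}, {"fingers": -1, "x": 0.264, "y": 0.24, "z": -0.12, "spin": -0.18}, {"fingers": -1, "x": 0.308, "y": 0.28, "z": -0.12, "spin": -0.21}, {"fingers": -1, "x": 0.352, "y": 0.32, "z": -0.12, "spin": -0.25}], "newtons": 20}}

```text
time_s: 1.35
tcp_pos: [0.4477, 0.2213, 0.3379]
eef_rot: [-180.0, 0.0, -4.3]
contact_force: [1.1, 0.6, 0.0]
gripper_width: 0.0006
gripper_force: 0.0
```

Emit:
{"api": "drive_tool", "payload": {"rows": [{"fingers": -1, "x": 0.035, "y": 0.05, "z": 0, "spin": 0}, {"fingers": -1, "x": 0.07, "y": 0.1, "z": 0, "spin": 0}, {"fingers": -1, "x": 0.106, "y": 0.158, "z": 0.01, "spin": 0}, {"fingers": -1, "x": 0.106, "y": 0.158, "z": 0.06, "spin": 0}, {"fingers": -1, "x": 0.106, "y": 0.158, "z": 0.11, "spin": 0}, {"fingers": -1, "x": 0.106, "y": 0.158, "z": 0.16, "spin": 0}, {"fingers": -1, "x": 0.106, "y": 0.158, "z": 0.2, "spin": 0}, {"fingers": -1, "x": 0.106, "y": 0.158, "z": 0.226, "spin": 0}, {"fingers": -1, "x": 0.106, "y": 0.158, "z": 0.226, "spin": 0}, {"fingers": -1, "x": 0.106, "y": 0.158, "z": 0.226, "spin": 0}]}}

```text
time_s: 2.6
tcp_pos: [0.5416, 0.0577, 0.1129]
eef_rot: [-180.0, -0.1, -4.4]
contact_force: [-0.3, 0.1, 0.3]
gripper_width: 0.0006
gripper_force: 0.0
```

Run:
```python
from h import *
s=cap('scene','s1'); t=cap('top','t1'); st=sensors.get_state(); print(st['tcp_pos'],st['contact_force'],st['time_s'])
cv2.imwrite('pics/c1.png',np.hstack([cv2.resize(s['pixels'][165:275,230:350],(480,440)),cv2.resize(t['pixels'][185:265,240:298],(319,440))])[...,::-1])
```

```text
[0.5418117  0.05790111 0.11341267] [-0.4723896   0.46633471 -0.40679663] 2.7
```

View pics/c1.png

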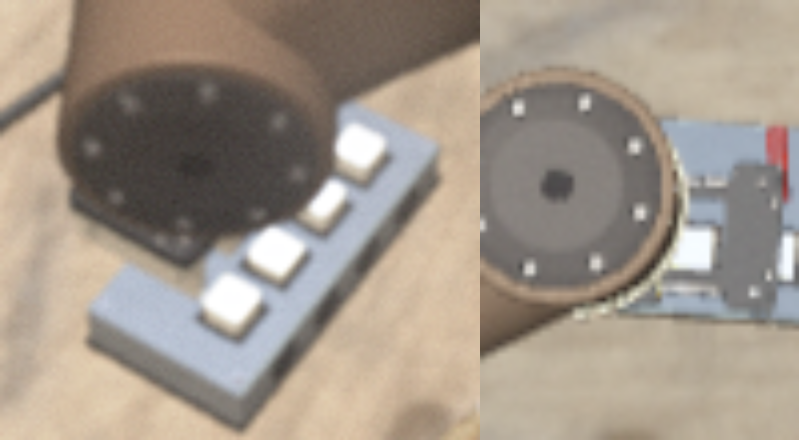

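The picture shows the gripper body hiding key 1, square to the row. The red bit lies clear behind the keys. Now tap key 1 gently.

Emit:
{"api": "drive_tool", "payload": {"rows": [{"fingers": -1, "x": 0, "y": 0, "z": 0.02, "spin": 0}, {"fingers": -1, "x": 0, "y": 0, "z": 0.028, "spin": 0}, {"fingers": -1, "x": 0, "y": 0, "z": 0.031, "spin": 0}, {"fingers": -1, "x": 0, "y": 0, "z": 0.032, "spin": 0}, {"fingers": -1, "x": 0, "y": 0, "z": 0.032, "spin": 0}, {"fingers": -1, "x": 0, "y": 0, "z": 0.032, "spin": 0}]}}

```text
time_s: 3.45
tcp_pos: [0.5411, 0.0576, 0.0803]
eef_rot: [-180.0, -0.0, -4.4]
contact_force: [0.7, 0.2, -0.8]
gripper_width: 0.0006
gripper_force: 0.0
```

```bash
python3 -c "
from h import *
s=sensors.get_state();print(s['tcp_pos'],s['contact_force'],s['moment'])"
```

```text
[0.54112132 0.05761115 0.08032226] [ 0.73078575  0.17718095 -0.76611712] [-0.0038323   0.01521505 -0.04795743]
```

Emit:
{"api": "drive_tool", "payload": {"rows": [{"fingers": -1, "x": 0, "y": 0, "z": 0.001, "spin": 0}, {"fingers": -1, "x": 0, "y": 0, "z": 0.001, "spin": 0}]}}

```text
time_s: 3.7
tcp_pos: [0.5409, 0.0575, 0.0789]
eef_rot: [180.0, 0.0, -4.4]
contact_force: [-1.5, 0.1, 0.2]
gripper_width: 0.0004
gripper_force: 0.0
```

Emit:
{"api": "drive_tool", "payload": {"rows": [{"fingers": -1, "x": 0, "y": 0, "z": 0.001, "spin": 0}, {"fingers": -1, "x": 0, "y": 0, "z": 0.001, "spin": 0}]}}

```text
time_s: 3.95
tcp_pos: [0.5408, 0.0575, 0.0778]
eef_rot: [180.0, 0.0, -4.4]
contact_force: [0.4, -0.1, -0.6]
gripper_width: 0.0007
gripper_force: 0.0
```

Emit:
{"api": "drive_tool", "payload": {"rows": [{"fingers": -1, "x": 0, "y": 0, "z": 0.001, "spin": 0}, {"fingers": -1, "x": 0, "y": 0, "z": 0.001, "spin": 0}]}}

```text
time_s: 4.2
tcp_pos: [0.5408, 0.0575, 0.0769]
eef_rot: [180.0, 0.0, -4.4]
contact_force: [0.0, -0.8, 0.1]
gripper_width: 0.0005
gripper_force: 0.0
```

Run:
```python
from h import *
F=[]
for i in range(4):
    t=cams.capture('top'); F.append(sensors.get_state()['contact_force'])
print(np.round(F,2),sensors.get_state()['tcp_pos'])
s=cap('scene','s2')
cv2.imwrite('pics/c2.png',np.hstack([cv2.resize(s['pixels'][165:275,230:350],(480,440),interpolation=cv2.INTER_CUBIC),cv2.resize(t['pixels'][185:265,240:298],(319,440))])[...,::-1])
```

```text
[[ 0.38 -0.28  0.5 ]
 [ 0.31 -0.3   0.54]
 [ 0.23 -0.22  0.16]
 [-1.01 -0.17  0.21]] [0.54092484 0.05753167 0.07698822]
```

View pics/c2.png

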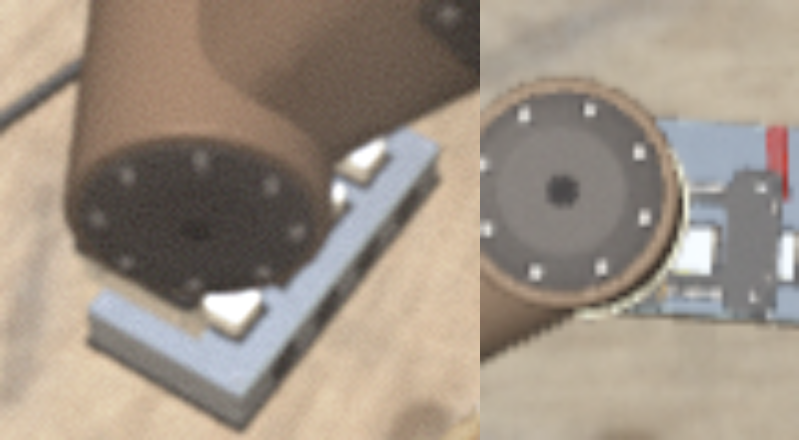

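The top view shows key 2 at (278,230) and the gripper head over key 1. The scene view shows only the front part of key 1, at about (288,242), uncovered. There is no contact yet with the tips 58 mm up, so I lower a little more.

Emit:
{"api": "drive_tool", "payload": {"rows": [{"fingers": -1, "x": 0, "y": 0, "z": 0.001, "spin": 0}, {"fingers": -1, "x": 0, "y": 0, "z": 0.001, "spin": 0}]}}

```text
time_s: 4.7
tcp_pos: [0.5408, 0.0575, 0.0759]
eef_rot: [180.0, 0.0, -4.4]
contact_force: [0.1, 1.6, 0.0]
gripper_width: 0.0006
gripper_force: 0.0
```

```bash
cat > f.py <<'E'
from h import *
F=[]
for i in range(3):
    cams.capture('top'); s=sensors.get_state(); F.append([*s['contact_force'],s['tcp_pos'][2]*1000])
print(np.round(F,2),s['time_s'],s['moment'].round(3))
E
python3 f.py
```

```text
[[-6.300e-01  9.000e-02 -4.800e-01  7.591e+01]
 [ 6.000e-02 -3.100e-01 -6.300e-01  7.593e+01]
 [ 1.190e+00 -8.000e-02 -1.800e-01  7.596e+01]] 4.85 [ 0.007 -0.028  0.03 ]
```

Emit:
{"api": "drive_tool", "payload": {"rows": [{"fingers": -1, "x": 0, "y": 0, "z": 0.001, "spin": 0}, {"fingers": -1, "x": 0, "y": 0, "z": 0.001, "spin": 0}]}}

```text
time_s: 5.1
tcp_pos: [0.5409, 0.0575, 0.0749]
eef_rot: [180.0, 0.0, -4.4]
contact_force: [-0.2, 0.6, 0.2]
gripper_width: 0.0004
gripper_force: 0.0
```

```bash
python3 f.py
```

```text
[[-3.500e-01  7.500e-01  4.000e-02  7.493e+01]
 [ 5.800e-01  4.800e-01  3.000e-02  7.494e+01]
 [-1.000e-01  8.900e-01  5.100e-01  7.495e+01]] 5.25 [ 0.006 -0.022  0.036]
```

Run:
```python
from h import *
t=cap('top','t3'); s=cap('scene','s3')
for z in (.15,.2,.25,.3,.35,.4): print(z,plane(t,(254.9,219.5),z).round(3),plane(s,(230+195/4,165+230/4),z).round(3))
print(sensors.get_state()['joints'])
w=lambda p:p.min(2)>170
for k in blobs(s,(250,185,345,270),w,5): print('s',k[0].round(1),k[1],k[2])
cv2.imwrite('pics/c3.png',np.hstack([cv2.resize(s['pixels'][100:300,200:400],(500,500)),cv2.resize(t['pixels'][195:255,240:276],(300,500),interpolation=cv2.INTER_CUBIC)])[...,::-1])
```

```text
0.15 [0.565 0.078 0.15 ] [0.549 0.086 0.15 ]
0.2 [0.562 0.075 0.2  ] [0.529 0.119 0.2  ]
0.25 [0.559 0.072 0.25 ] [0.509 0.152 0.25 ]
0.3 [0.556 0.069 0.3  ] [0.489 0.185 0.3  ]
0.35 [0.553 0.066 0.35 ] [0.468 0.218 0.35 ]
0.4 [0.55  0.063 0.4  ] [0.448 0.251 0.4  ]
[ 2.67166484e+01  1.62738213e+01 -2.64752981e+01  1.62630430e-03
 -4.72504029e+01  5.88827336e+01]
s [297.9 235.9] 830 [ 2 13 87 65]
s [321.5 203.9] 36 [68 16  9  7]
s [340.2 231.2] 21 [88 42  6  9]
s [333.4 229.4] 5 [83 43  2  4]
s [287.5 241.7] 81 [31 53 14  9]
s [255.5 261.5] 144 [ 0 68 14 17]
s [311.  264.9] 26 [59 77  6  8]
s [320.  265.1] 7 [69 78  3  5]
s [272.2 267.5] 27 [18 80 10  5]
s [312.3 268. ] 6 [61 82  4  3]
```

View pics/c3.png

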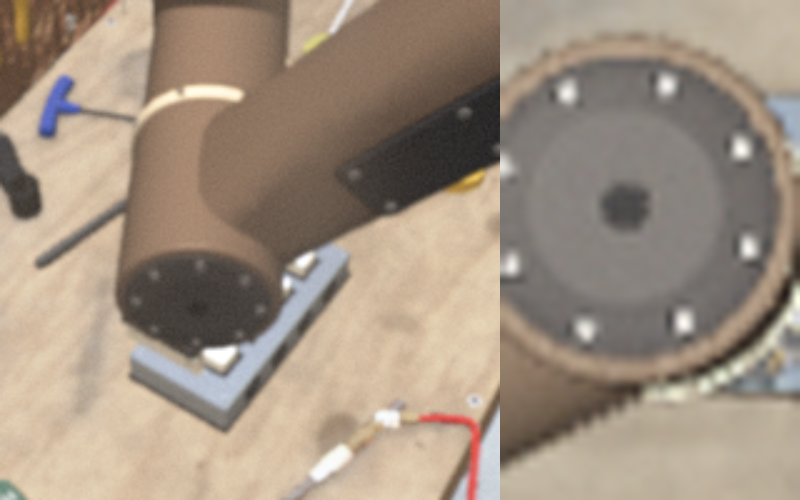

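The scene view shows the front part of key 1 at about (288,242) and a gripper edge at about (268,240). I'll project the expected gripper corners into this view to check the lateral position and height.

```bash
cat >> h.py <<'E'
def proj(c,P):
    q=R.from_euler('xyz',c['orientation'],degrees=True).inv().apply(np.array(P)-c['eye']); u=np.array([q[0],-q[1]])/-q[2]
    return u*(1+c['k1']*(u@u))*c['intrinsics'][[0,1],[0,1]]+c['intrinsics'][:2,2]
E
python3 - <<'E'
from h import *
s,t=load('s3'),load('t3')
st=sensors.get_state(); T=st['tcp_pos']; M=R.from_euler('xyz',st['eef_rot'],degrees=True)
im=[c['pixels'].copy() for c in (s,t)]
pts={'tip':(0,0,.019),'tcp':(0,0,0)}
for a in(-1,1):
    for b in(-1,1):
        pts[f'b{a}{b}']=(a*.039,b*.0965,-.047); pts[f't{a}{b}']=(a*.0095,b*.021,.019)
big=[cv2.resize(s['pixels'][170:270,230:350],None,fx=4,fy=4,interpolation=cv2.INTER_CUBIC),cv2.resize(t['pixels'][185:265,220:300],None,fx=4,fy=4,interpolation=cv2.INTER_CUBIC)]
for n,p in pts.items():
    P=T+M.apply(p); a,b=proj(s,P),proj(t,P); print(n,P.round(3),a.round(1),b.round(1))
    col={'t':(255,0,0),'b':(0,255,0)}[n[0]]
    cv2.circle(big[0],tuple(np.int32((a-[230,170])*4)),3,col,-1); cv2.circle(big[1],tuple(np.int32((b-[220,185])*4)),3,col,-1)
h=np.zeros((400,800,3),np.uint8); h[:,:480]=big[0]; h[:320,480:800]=big[1]
cv2.imwrite('pics/c4.png',h[...,::-1])
E
```

```text
tip [0.541 0.058 0.056] [287.9 239.8] [262.9 229. ]
tcp [0.541 0.058 0.075] [287.9 235.1] [262.6 228.7]
b-1-1 [0.509 0.157 0.122] [277.9 260.1] [229.8 238.3]
t-1-1 [0.533 0.079 0.056] [286.2 247.6] [256.1 231.4]
b-11 [ 0.495 -0.036  0.122] [324.5 203.7] [292.3 242.9]
t-11 [0.53  0.037 0.056] [296.  235.8] [269.2 232.4]
b1-1 [0.587 0.151 0.122] [249.1 243.4] [231.8 213.2]
t1-1 [0.552 0.078 0.056] [279.6 243.9] [256.6 225.5]
b11 [ 0.572 -0.042  0.122] [297.  189.7] [294.1 217.7]
t11 [0.549 0.036 0.056] [289.5 232.2] [269.6 226.5]
```

View pics/c4.png

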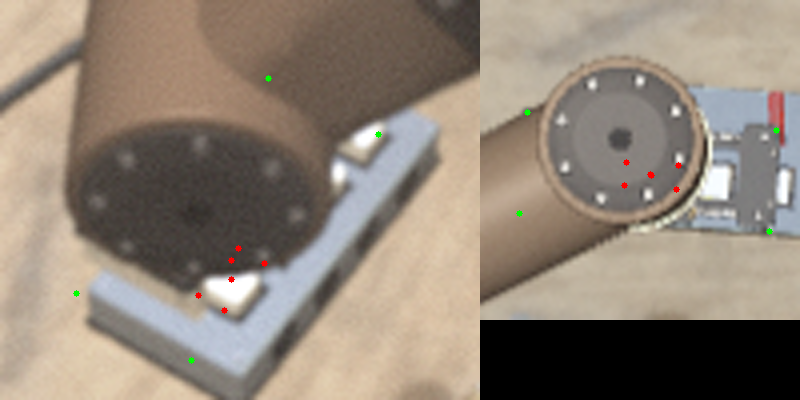

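The drawn corners fit the top view. In the scene view the gripper seems to sit higher than expected and the finger does not cover key 1. I'll look at the whole arm in both views.

Run:
```python
from h import *
s,t=load('s3'),load('t3')
cv2.imwrite('pics/c5.png',np.hstack([cv2.resize(s['pixels'][0:300,160:560],(400,300)),t['pixels'][120:420,80:480]])[...,::-1])
```

```text
(no output)
```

View pics/c5.png

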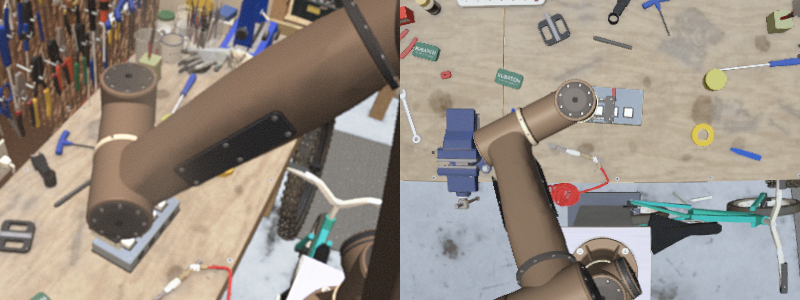

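The left panel shows that the dark disc over the box is an upper wrist joint near the camera. The right panel shows the tool axis at (255,219), over key 1. One close crop compares the area around key 1 before and after the descent.

Run:
```python
from h import *
a=[load(n)['pixels'][200:275,243:303] for n in('s1','s3')]
cv2.imwrite('pics/c6.png',np.hstack([cv2.resize(x,(400,500),interpolation=cv2.INTER_CUBIC) for x in a])[...,::-1])
st=sensors.get_state(); print(st['joint_torque'],st['joints'])
```

```text
[ 2.82958536e-04 -4.60406864e+01  2.29691684e+01  5.40937945e+00
  8.59131734e-02  3.35656750e-05] [ 2.67166484e+01  1.62738213e+01 -2.64752981e+01  1.62630430e-03
 -4.72504029e+01  5.88827336e+01]
```

View pics/c6.png

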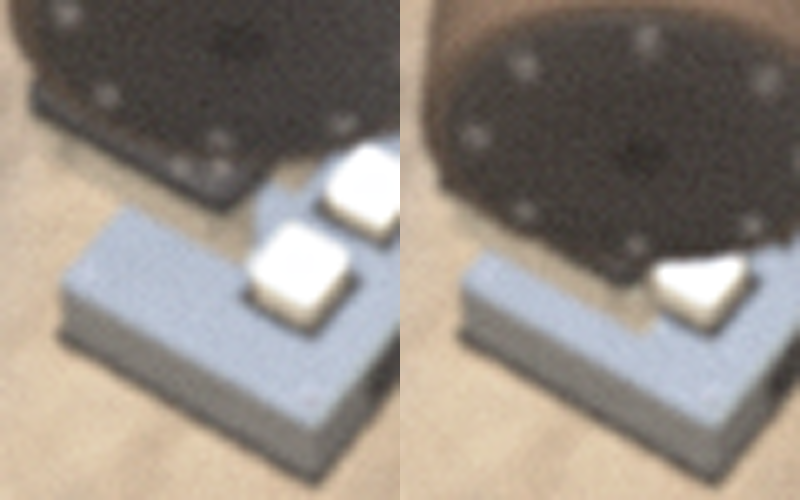

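The right crop still shows the white top of key 1 clear down to (720,265), where a fingertip at the reported height would cover it. So the tips must be at least 20 mm higher than reported. The wrist force also shows no contact. I go down 8 mm and check the force again.

Emit:
{"api": "drive_tool", "payload": {"rows": [{"fingers": -1, "x": 0, "y": 0, "z": 0.002, "spin": 0}, {"fingers": -1, "x": 0, "y": 0, "z": 0.004, "spin": 0}, {"fingers": -1, "x": 0, "y": 0, "z": 0.004, "spin": 0}]}}

```text
time_s: 5.72
tcp_pos: [0.5407, 0.0574, 0.0707]
eef_rot: [180.0, 0.0, -4.4]
contact_force: [-0.8, 0.1, 0.6]
gripper_width: 0.0004
gripper_force: 0.0
```

```bash
python3 f.py
python3 - <<'E'
from h import *
s=cap('scene','s4')
w=lambda p:p.min(2)>195
for n in('s0','s1','s2','s3','s4'):
    c=s if n=='s4' else load('scene0' if n=='s0' else n)
    m=w(c['pixels'][228:252,278:300].astype(int)).sum(1); print(n,m)
E
```

```text
[[ 6.800e-01 -9.100e-01 -8.000e-01  7.080e+01]
 [ 5.400e-01 -8.000e-02  6.600e-01  7.089e+01]
 [-7.000e-02 -1.000e-02  3.200e-01  7.096e+01]] 5.875 [-0.013  0.031 -0.   ]
s0 [ 8  7  6  4  2  0  4  7 10 12 13 14 13 12 10  8  5  2  0  0  0  0  0  0]
s1 [ 8  8  7  5  4  6  7 10 11 13 15 15 15 13 11  9  6  4  0  0  0  0  0  0]
s2 [ 0  0  0  0  0  0  0  0  0  0  6 13 14 13 11  9  6  3  0  0  0  0  0  0]
s3 [ 0  0  0  0  0  0  0  0  0  0  0  7 12 12 11  9  6  4  0  0  0  0  0  0]
s4 [0 0 0 0 0 0 0 0 0 0 0 0 0 9 9 8 6 4 0 0 0 0 0 0]
```

Emit:
{"api": "drive_tool", "payload": {"rows": [{"fingers": -1, "x": 0, "y": 0, "z": 0.002, "spin": 0}, {"fingers": -1, "x": 0, "y": 0, "z": 0.004, "spin": 0}, {"fingers": -1, "x": 0, "y": 0, "z": 0.004, "spin": 0}]}}

```text
time_s: 6.3
tcp_pos: [0.5407, 0.0575, 0.0667]
eef_rot: [180.0, 0.0, -4.4]
contact_force: [-0.0, -0.2, 0.1]
gripper_width: 0.0004
gripper_force: 0.0
```

```bash
python3 f.py
```

```text
[[ 0.18  0.21  0.42 66.82]
 [-0.5   0.62  0.55 66.9 ]
 [-0.31 -0.75 -0.14 66.98]] 6.45 [-0.028  0.031  0.034]
```

Emit:
{"api": "drive_tool", "payload": {"rows": [{"fingers": -1, "x": 0, "y": 0, "z": 0.002, "spin": 0}, {"fingers": -1, "x": 0, "y": 0, "z": 0.004, "spin": 0}, {"fingers": -1, "x": 0, "y": 0, "z": 0.004, "spin": 0}]}}

```text
time_s: 6.82
tcp_pos: [0.5408, 0.0575, 0.0627]
eef_rot: [180.0, 0.0, -4.4]
contact_force: [0.2, 0.0, 0.0]
gripper_width: 0.0004
gripper_force: 0.0
```

```bash
python3 f.py
python3 - <<'E'
from h import *
s=cap('scene','s5'); print((s['pixels'][228:252,278:300].min(2)>195).sum(1))
print([a for a in dir(r) if a[0]!='_'])
st=sensors.get_state();T=st['tcp_pos']; M=R.from_euler('xyz',st['eef_rot'],degrees=True)
# tan patch lower edge vs predicted body corner
for n in('s1','s3','s5'):
    p=load(n)['pixels'].astype(int); 
    for x in(262,266,270,274,278): 
        col=p[225:265,x]; d=col[:,2]-col[:,0]; print(n,x,' '.join(map(str,d[::2])))
E
```

```text
[[ 8.000e-02 -1.300e-01  1.150e+00  6.285e+01]
 [-2.400e-01 -4.000e-02  6.000e-02  6.294e+01]
 [-3.800e-01 -3.600e-01 -9.600e-01  6.296e+01]] 6.975 [-0.035 -0.002  0.049]
[0 0 0 0 0 0 0 0 0 0 0 0 0 0 0 0 1 2 0 0 0 0 0 0]
['Unreachable', 'close_job', 'tip_reach']
s1 262 -24 -35 -36 5 24 22 24 27 23 27 25 20 -4 -14 -12 -12 -32 -51 -47 -48
s1 266 -5 -22 -36 -36 3 26 25 26 24 24 26 26 21 0 -12 -10 -9 -27 -47 -49
s1 270 -9 -5 -20 -36 -36 0 23 28 22 25 25 26 26 22 4 -11 -10 -10 -21 -47
s1 274 -10 -5 -8 -18 -30 -34 -5 25 24 23 20 25 25 26 24 8 -10 -8 -10 -15
s1 278 -8 -9 -6 -18 -29 -37 -36 -5 28 20 17 24 23 24 23 22 12 -9 -11 -9
s3 262 -9 -12 -11 -13 -12 -24 -39 -35 7 24 26 19 -3 -14 -12 -12 -34 -50 -48 -49
s3 266 -11 -11 -11 -10 -10 -11 -18 -34 -34 1 24 24 25 0 -14 -11 -11 -29 -49 -49
s3 270 -9 -9 -11 -9 -12 -12 -16 -19 -32 -38 -8 24 24 24 4 -12 -13 -12 -22 -48
s3 274 -13 -12 -13 -8 -12 -8 -10 -12 -8 -30 -33 -6 23 26 21 5 -12 -11 -12 -18
s3 278 -5 -9 -8 -8 -12 -10 -13 -17 -10 -20 -35 -37 -19 22 27 25 11 -10 -10 -12
s5 262 -12 -10 -15 -10 -9 -12 -15 -19 -35 -20 18 22 -3 -11 -12 -9 -36 -49 -48 -50
s5 266 -13 -11 -11 -9 -11 -9 -9 -11 -20 -38 -25 19 23 0 -13 -16 -12 -29 -50 -52
s5 270 -14 -13 -16 -10 -10 -9 -14 -8 -11 -24 -38 -29 13 23 2 -13 -15 -11 -26 -49
s5 274 -11 -12 -11 -11 -11 -13 -9 -10 -16 -16 -20 -31 -32 7 22 10 -12 -12 -11 -19
s5 278 -5 -10 -11 -11 -15 -9 -13 -13 -11 -19 -16 -28 -34 -37 7 27 11 -10 -10 -12
```

Run:
```python
from h import *
for n in('s3','s4','s5'):
    p=load(n)['pixels'].astype(int); print(n)
    for y in range(238,253): print(y,' '.join('%3d'%v for v in p[y,276:302].mean(1)))
```

```text
s3
238  70  78  81  73  71  70  85  89  91  88  97 107 107 116 140 162 184 176 159 140 160 176 182 183 178 177
239  81  71  67  69  85 124 159 180 184 183 192 202 204 218 235 251 254 242 197 166 180 191 200 198 192 192
240  77  72  72  80 119 183 242 252 253 255 255 255 255 255 255 255 255 245 195 156 174 187 195 198 196 193
241  69  69  72  95 137 202 250 255 255 255 255 255 255 255 255 255 254 225 161 126 136 170 190 196 194 196
242  84  82 102 113 138 181 231 248 255 255 255 255 255 255 255 255 234 183 131 103 120 161 189 196 198 196
243 117 127 142 139 140 164 197 218 238 250 255 255 255 255 255 241 192 149 120 107 134 178 196 196 200 197
244 145 155 164 154 145 156 174 192 206 225 242 251 255 255 243 198 156 124 115 133 166 188 197 198 196 199
245 154 163 160 157 146 145 150 164 178 193 213 228 239 236 206 158 127 111 133 162 188 201 198 198 199 200
246 156 160 166 156 152 143 133 137 150 165 181 196 201 193 161 132 111 126 163 187 197 198 194 198 197 197
247 169 167 163 162 162 166 152 133 123 131 149 172 179 164 138 115 115 148 186 199 196 197 198 196 200 195
248 174 174 168 1
[... 3068 characters left out ...]
 191 164 134 111 126 166 187 197 203 196 195 195 197
247 136 145 141 141 143 145 145 132 118 131 156 172 177 166 137 116 115 148 186 196 199 200 199 200 198 196
248 153 156 155 147 150 160 175 159 138 122 123 135 143 130 113 115 148 176 198 199 201 199 197 197 195 187
249 162 163 160 154 148 169 187 187 173 156 137 126 116 103 110 136 175 192 202 196 200 197 197 198 192 177
250 173 165 163 159 156 169 192 198 194 189 176 161 148 128 140 171 191 199 199 197 198 200 197 194 180 146
251 178 170 165 160 164 183 194 196 194 199 194 189 177 170 172 194 197 199 198 196 196 195 201 187 158 113
252 185 185 174 167 176 188 196 198 197 201 202 196 196 195 194 203 202 197 203 197 199 194 188 168 136  89
```

Emit:
{"api": "drive_tool", "payload": {"rows": [{"fingers": -1, "x": 0, "y": 0, "z": 0.001, "spin": 0}, {"fingers": -1, "x": 0, "y": 0, "z": 0.002, "spin": 0}, {"fingers": -1, "x": 0, "y": 0, "z": 0.002, "spin": 0}]}}

```text
time_s: 7.4
tcp_pos: [0.5408, 0.0575, 0.0608]
eef_rot: [180.0, 0.0, -4.4]
contact_force: [-0.4, 0.2, -0.2]
gripper_width: 0.0004
gripper_force: 0.0
```

```bash
python3 f.py
```

```text
[[-3.400e-01  1.300e-01  4.400e-01  6.089e+01]
 [-9.000e-02 -6.000e-02  5.400e-01  6.094e+01]
 [ 1.000e-01 -1.300e-01 -8.800e-01  6.098e+01]] 7.55 [-0.029 -0.037 -0.024]
```

Emit:
{"api": "drive_tool", "payload": {"rows": [{"fingers": -1, "x": 0, "y": 0, "z": 0.001, "spin": 0}, {"fingers": -1, "x": 0, "y": 0, "z": 0.002, "spin": 0}, {"fingers": -1, "x": 0, "y": 0, "z": 0.002, "spin": 0}]}}

```text
time_s: 7.92
tcp_pos: [0.5408, 0.0575, 0.0588]
eef_rot: [180.0, 0.0, -4.4]
contact_force: [-1.3, 0.6, 0.5]
gripper_width: 0.0004
gripper_force: 0.0
```

```bash
python3 f.py
```

```text
[[-6.600e-01 -1.700e-01 -3.500e-01  5.889e+01]
 [ 6.000e-02  2.000e-01  4.700e-01  5.893e+01]
 [ 2.300e-01 -8.000e-02  5.000e-02  5.898e+01]] 8.075 [-0.024  0.025  0.048]
```

Emit:
{"api": "drive_tool", "payload": {"rows": [{"fingers": -1, "x": 0, "y": 0, "z": 0.001, "spin": 0}, {"fingers": -1, "x": 0, "y": 0, "z": 0.002, "spin": 0}, {"fingers": -1, "x": 0, "y": 0, "z": 0.002, "spin": 0}]}}

```text
time_s: 8.45
tcp_pos: [0.5408, 0.0575, 0.0569]
eef_rot: [180.0, 0.0, -4.4]
contact_force: [-1.0, 0.3, 1.1]
gripper_width: 0.0007
gripper_force: 0.0
```

```bash
python3 f.py;  python3 - <<'E'
from h import *
p=cap('scene','s6')['pixels'].astype(int)
for y in range(238,256): print(y,' '.join('%3d'%v for v in p[y,272:302].mean(1)))
E
```

```text
[[-4.000e-01 -2.100e-01  4.000e-02  5.689e+01]
 [-5.000e-02 -8.400e-01  4.200e-01  5.692e+01]
 [ 1.300e-01  2.500e-01 -5.700e-01  5.695e+01]] 8.6 [-0.071 -0.    -0.016]
238  63  64  62  60  64  67  63  62  63  62  66  61  63  63  62  62  63  64  62  62  61  64  62  67  64  70  63  64  61  65
239  58  65  64  61  67  64  59  60  62  62  66  63  65  61  69  65  59  61  60  57  65  65  72  78  90  80  74  69  69  67
240  64  57  65  65  58  57  62  64  63  63  65  64  59  63  66  58  66  64  64  59  64  69  76  91 100  90  84  79  67  70
241  66  65  59  58  60  62  65  65  60  62  61  61  64  65  59  58  60  58  63  58  64  63  75  84  94  86  81  80  84  89
242  56  63  56  63  58  68  79  81  75  69  67  60  59  60  60  56  62  62  68  62  61  69  68  73  77  72  78  94 110 126
243  62  63  57  60  60  79  88  93  93  76  75  64  59  58  63  63  62  60  58  67  63  61  68  74  85  92 114 139 159 172
244  62  62  60  61  63  73  89  97  90  86  69  63  53  61  66  63  65  68  66  67  66  71  91 107 125 134 157 176 186 197
245  83  77  67  65  59  65  72  81  80  78  74  68  68  73  78
[... 600 characters left out ...]
 187 196 196 188 174 163 141 129 135 170 190 201 197 197 199 200 192 192 184 151
251 186 179 166 157 162 163 162 162 154 167 192 199 198 200 199 192 178 169 179 189 201 202 199 200 197 197 195 191 157 116
252 193 188 180 171 169 167 166 159 169 180 197 196 198 201 198 198 195 195 195 201 203 198 198 197 197 197 187 167 128  85
253 179 191 189 188 174 175 169 164 178 197 200 199 199 199 202 198 199 199 198 200 202 205 199 200 198 190 173 140  99  71
254 157 173 182 193 189 188 180 174 187 197 201 199 198 200 200 200 195 197 202 194 196 200 201 197 193 178 149 106  73  58
255 136 142 161 177 187 192 189 186 190 199 198 196 198 195 197 200 198 203 199 199 197 198 199 196 182 154 115  81  64  63
```

Emit:
{"api": "drive_tool", "payload": {"rows": [{"fingers": -1, "x": 0, "y": 0, "z": 0.001, "spin": 0}, {"fingers": -1, "x": 0, "y": 0, "z": 0.002, "spin": 0}, {"fingers": -1, "x": 0, "y": 0, "z": 0.002, "spin": 0}]}}

```text
time_s: 9.02
tcp_pos: [0.5408, 0.0575, 0.0548]
eef_rot: [180.0, 0.0, -4.4]
contact_force: [-0.3, -0.3, 0.1]
gripper_width: 0.0006
gripper_force: 0.0
```

```bash
python3 f.py
```

```text
[[ 0.78 -0.38  0.23 54.9 ]
 [ 0.61 -0.34  0.44 54.93]
 [ 0.38 -0.31  0.49 54.96]] 9.175 [-0.034  0.019  0.009]
```

Emit:
{"api": "drive_tool", "payload": {"rows": [{"fingers": -1, "x": 0, "y": 0, "z": 0.001, "spin": 0}, {"fingers": -1, "x": 0, "y": 0, "z": 0.002, "spin": 0}, {"fingers": -1, "x": 0, "y": 0, "z": 0.002, "spin": 0}]}}

```text
time_s: 9.55
tcp_pos: [0.541, 0.0576, 0.053]
eef_rot: [-180.0, -0.0, -4.4]
contact_force: [-0.4, 0.1, 3.0]
gripper_width: 0.0004
gripper_force: 1.2
```

```bash
python3 f.py
```

```text
[[-1.340e+00  6.000e-01  1.590e+00  5.303e+01]
 [-1.020e+00 -3.000e-02  2.530e+00  5.306e+01]
 [-8.900e-01  6.300e-01  2.830e+00  5.305e+01]] 9.7 [-0.062  0.255 -0.025]
```

Contact on key 1 at TCP z ≈ 0.054, about 2.4 N. Half a millimetre more will show whether it is springy or firm.

Emit:
{"api": "drive_tool", "payload": {"rows": [{"fingers": -1, "x": 0, "y": 0, "z": 0.0005, "spin": 0}, {"fingers": -1, "x": 0, "y": 0, "z": 0.0005, "spin": 0}]}}

```text
time_s: 9.95
tcp_pos: [0.541, 0.0575, 0.0525]
eef_rot: [-180.0, -0.0, -4.4]
contact_force: [-0.7, -0.6, 2.6]
gripper_width: 0.0005
gripper_force: 1.3
```

```bash
python3 f.py
```

```text
[[-0.34 -0.39  2.8  52.5 ]
 [-0.33  0.99  2.15 52.49]
 [-0.64  1.27  2.64 52.51]] 10.1 [ 0.03   0.118 -0.058]
```

Key 1 is springy at about 2.5 N, so it is free; free contact comes at TCP z ≈ 0.054. On to key 2.

Emit:
{"api": "drive_tool", "payload": {"rows": [{"fingers": -1, "x": 0, "y": 0, "z": -0.015, "spin": 0}, {"fingers": -1, "x": 0, "y": 0, "z": -0.015, "spin": 0}, {"fingers": -1, "x": 0, "y": 0.024, "z": -0.015, "spin": 0}, {"fingers": -1, "x": 0, "y": 0.048, "z": -0.015, "spin": 0}, {"fingers": -1, "x": 0, "y": 0.048, "z": -0.012, "spin": 0}, {"fingers": -1, "x": 0, "y": 0.048, "z": -0.004, "spin": 0}, {"fingers": -1, "x": 0, "y": 0.048, "z": -0.001, "spin": 0}, {"fingers": -1, "x": 0, "y": 0.048, "z": 0, "spin": 0}, {"fingers": -1, "x": 0, "y": 0.048, "z": 0, "spin": 0}]}}

```text
time_s: 11.22
tcp_pos: [0.5373, 0.01, 0.0524]
eef_rot: [180.0, 0.0, -4.4]
contact_force: [-0.1, 0.0, 0.4]
gripper_width: 0.0007
gripper_force: 0.0
```

```bash
python3 f.py
```

```text
[[ 0.22 -0.    0.27 52.48]
 [ 0.44 -0.14  0.18 52.56]
 [-0.5  -0.74 -0.24 52.6 ]] 11.375 [ 0.025 -0.025  0.096]
```

There is nothing at free height on key 2, so it is the likely one. I lower in small steps until it is touched, staying under 4.3 N.

Emit:
{"api": "drive_tool", "payload": {"rows": [{"fingers": -1, "x": 0, "y": 0, "z": 0.001, "spin": 0}, {"fingers": -1, "x": 0, "y": 0, "z": 0.002, "spin": 0}, {"fingers": -1, "x": 0, "y": 0, "z": 0.002, "spin": 0}]}}

```text
time_s: 11.75
tcp_pos: [0.5371, 0.0096, 0.0504]
eef_rot: [180.0, 0.0, -4.4]
contact_force: [0.6, -1.0, -0.2]
gripper_width: 0.0006
gripper_force: 0.0
```

```bash
python3 f.py
```

```text
[[ 4.000e-02 -1.400e-01  4.300e-01  5.043e+01]
 [-3.300e-01 -4.700e-01  2.200e-01  5.046e+01]
 [ 8.100e-01  8.000e-02  5.000e-02  5.047e+01]] 11.9 [-0.033 -0.012  0.072]
```

Emit:
{"api": "drive_tool", "payload": {"rows": [{"fingers": -1, "x": 0, "y": 0, "z": 0.0005, "spin": 0}, {"fingers": -1, "x": 0, "y": 0, "z": 0.001, "spin": 0}]}}

```text
time_s: 12.15
tcp_pos: [0.5373, 0.0097, 0.0496]
eef_rot: [180.0, -0.0, -4.4]
contact_force: [-1.1, 0.3, 3.6]
gripper_width: 0.0007
gripper_force: 2.0
```

```bash
python3 f.py
```

```text
[[-1.870e+00 -3.000e-02  4.240e+00  4.966e+01]
 [-1.050e+00  4.600e-01  4.180e+00  4.970e+01]
 [-1.800e+00  8.000e-01  4.720e+00  4.972e+01]] 12.3 [-0.024  0.505  0.033]
```

Key 2 is firm at about 4.3 N, some 5 mm lower: latched. Tap key 3 next.

Emit:
{"api": "drive_tool", "payload": {"rows": [{"fingers": -1, "x": 0, "y": 0, "z": -0.018, "spin": 0}, {"fingers": -1, "x": 0, "y": 0, "z": -0.018, "spin": 0}, {"fingers": -1, "x": 0, "y": 0.024, "z": -0.018, "spin": 0}, {"fingers": -1, "x": 0, "y": 0.048, "z": -0.018, "spin": 0}, {"fingers": -1, "x": 0, "y": 0.048, "z": -0.015, "spin": 0}, {"fingers": -1, "x": 0, "y": 0.048, "z": -0.007, "spin": 0}, {"fingers": -1, "x": 0, "y": 0.048, "z": -0.004, "spin": 0}, {"fingers": -1, "x": 0, "y": 0.048, "z": -0.003, "spin": 0}, {"fingers": -1, "x": 0, "y": 0.048, "z": -0.003, "spin": 0}]}}

```text
time_s: 13.42
tcp_pos: [0.5334, -0.0379, 0.0524]
eef_rot: [180.0, 0.0, -4.4]
contact_force: [-1.1, 0.4, 2.5]
gripper_width: 0.0009
gripper_force: 1.3
```

```bash
python3 f.py
```

```text
[[-1.68  0.74  1.34 52.5 ]
 [-2.3   1.55  2.21 52.53]
 [-1.67  0.77  2.21 52.55]] 13.575 [0.476 0.757 0.011]
```

Key 3 is springy at about 2.3 N and free height. Key 4 next.

Emit:
{"api": "drive_tool", "payload": {"rows": [{"fingers": -1, "x": 0, "y": 0, "z": -0.015, "spin": 0}, {"fingers": -1, "x": 0, "y": 0, "z": -0.015, "spin": 0}, {"fingers": -1, "x": 0, "y": 0.024, "z": -0.015, "spin": 0}, {"fingers": -1, "x": 0, "y": 0.048, "z": -0.015, "spin": 0}, {"fingers": -1, "x": 0, "y": 0.048, "z": -0.012, "spin": 0}, {"fingers": -1, "x": 0, "y": 0.048, "z": -0.004, "spin": 0}, {"fingers": -1, "x": 0, "y": 0.048, "z": -0.001, "spin": 0}, {"fingers": -1, "x": 0, "y": 0.048, "z": 0, "spin": 0}, {"fingers": -1, "x": 0, "y": 0.048, "z": 0, "spin": 0}]}}

```text
time_s: 14.7
tcp_pos: [0.5298, -0.0857, 0.0525]
eef_rot: [180.0, 0.0, -4.4]
contact_force: [-1.5, 0.7, 2.3]
gripper_width: 0.0002
gripper_force: 1.3
```

```bash
python3 f.py
```

```text
[[-1.77  0.94  2.42 52.51]
 [-0.95  1.29  3.28 52.53]
 [-0.84  1.05  2.01 52.56]] 14.85 [0.549 0.643 0.026]
```

Key 4 is free too, so key 2 is the latched one. Lift, go back to key 2 and start pressing.

Emit:
{"api": "drive_tool", "payload": {"rows": [{"fingers": -1, "x": 0, "y": 0, "z": -0.018, "spin": 0}, {"fingers": -1, "x": 0, "y": 0, "z": -0.018, "spin": 0}, {"fingers": -1, "x": 0, "y": -0.032, "z": -0.018, "spin": 0}, {"fingers": -1, "x": 0, "y": -0.064, "z": -0.018, "spin": 0}, {"fingers": -1, "x": 0, "y": -0.096, "z": -0.018, "spin": 0}, {"fingers": -1, "x": 0, "y": -0.096, "z": -0.015, "spin": 0}, {"fingers": -1, "x": 0, "y": -0.096, "z": -0.005, "spin": 0}, {"fingers": -1, "x": 0, "y": -0.096, "z": 0.002, "spin": 0}, {"fingers": -1, "x": 0, "y": -0.096, "z": 0.005, "spin": 0}, {"fingers": -1, "x": 0, "y": -0.096, "z": 0.007, "spin": 0}]}}

```text
time_s: 16.1
tcp_pos: [0.5366, 0.0089, 0.0454]
eef_rot: [180.0, 0.1, -4.4]
contact_force: [-4.4, 0.1, 7.7]
gripper_width: 0.0
gripper_force: 3.5
```

Emit:
{"api": "drive_tool", "payload": {"rows": [{"fingers": -1, "x": 0, "y": 0, "z": 0.001, "spin": 0}, {"fingers": -1, "x": 0, "y": 0, "z": 0.002, "spin": 0}, {"fingers": -1, "x": 0, "y": 0, "z": 0.002, "spin": 0}]}}

```text
time_s: 16.48
tcp_pos: [0.5366, 0.0089, 0.0437]
eef_rot: [180.0, 0.1, -4.4]
contact_force: [-3.3, 0.6, 8.3]
gripper_width: 0.0005
gripper_force: 3.7
```

```bash
python3 f.py
```

```text
[[-3.71  1.46  7.94 43.71]
 [-4.36  0.42  6.91 43.7 ]
 [-3.95  0.24  6.48 43.72]] 16.625 [0.146 1.469 0.004]
```

Emit:
{"api": "drive_tool", "payload": {"rows": [{"fingers": -1, "x": 0, "y": 0, "z": 0.0005, "spin": 0}, {"fingers": -1, "x": 0, "y": 0, "z": 0.001, "spin": 0}, {"fingers": -1, "x": 0, "y": 0, "z": 0.001, "spin": 0}]}}

```text
time_s: 17.0
tcp_pos: [0.5367, 0.0089, 0.0436]
eef_rot: [180.0, 0.0, -4.4]
contact_force: [-6.9, -0.1, 17.0]
gripper_width: 0.0006
gripper_force: 8.2
```

```bash
python3 f.py
```

```text
[[-7.44  0.86 16.14 43.54]
 [-7.6   0.69 15.69 43.54]
 [-7.26  0.12 15.94 43.56]] 17.15 [0.382 2.7   0.072]
```

The stop is reached (16 N, TCP held at 0.0436). Lift slowly, then go up and away to look.

Emit:
{"api": "drive_tool", "payload": {"rows": [{"fingers": -1, "x": 0, "y": 0, "z": -0.004, "spin": 0}, {"fingers": -1, "x": 0, "y": 0, "z": -0.009, "spin": 0}, {"fingers": -1, "x": 0, "y": 0, "z": -0.02, "spin": 0}, {"fingers": -1, "x": 0, "y": 0, "z": -0.06, "spin": 0}, {"fingers": -1, "x": 0, "y": 0, "z": -0.12, "spin": 0}, {"fingers": -1, "x": 0, "y": 0, "z": -0.18, "spin": 0}, {"fingers": -1, "x": 0, "y": 0, "z": -0.24, "spin": 0}, {"fingers": -1, "x": 0, "y": 0, "z": -0.29, "spin": 0}, {"fingers": -1, "x": -0.03, "y": -0.05, "z": -0.29, "spin": 0}, {"fingers": -1, "x": -0.06, "y": -0.1, "z": -0.29, "spin": 0}]}}

```text
time_s: 18.4
tcp_pos: [0.4847, 0.1146, 0.3334]
eef_rot: [-179.9, -0.1, -4.5]
contact_force: [0.2, 1.1, -0.3]
gripper_width: 0.0006
gripper_force: 0.0
```

Emit:
{"api": "drive_tool", "payload": {"rows": [{"fingers": -1, "x": -0.03, "y": -0.05, "z": 0, "spin": 0}, {"fingers": -1, "x": -0.06, "y": -0.1, "z": 0, "spin": 0}, {"fingers": -1, "x": -0.09, "y": -0.15, "z": 0, "spin": 0}, {"fingers": -1, "x": -0.12, "y": -0.2, "z": 0, "spin": 0}, {"fingers": -1, "x": -0.15, "y": -0.25, "z": 0, "spin": 0}, {"fingers": -1, "x": -0.18, "y": -0.3, "z": 0, "spin": 0}, {"fingers": -1, "x": -0.21, "y": -0.35, "z": 0, "spin": 0}, {"fingers": -1, "x": -0.23, "y": -0.4, "z": 0, "spin": 0}, {"fingers": -1, "x": -0.25, "y": -0.45, "z": 0, "spin": 0}, {"fingers": -1, "x": -0.25, "y": -0.45, "z": 0, "spin": 0}]}}

```text
time_s: 19.65
tcp_pos: [0.2689, 0.5845, 0.3305]
eef_rot: [179.9, 0.0, -4.3]
contact_force: [-0.3, -0.2, -1.0]
gripper_width: 0.0003
gripper_force: 0.0
```

Run:
```python
from h import *
s=cap('scene','s9'); t=cap('top','t9')
w=lambda p:p.min(2)>195
bs=sorted([k[0] for k in blobs(s,(250,185,345,270),w)],key=lambda q:q[0]); bt=sorted([k[0] for k in blobs(t,(248,203,326,247),w)],key=lambda q:q[0])
print(len(bs),len(bt))
for a,b in zip(bs,bt): print(*tri(s,a,t,b),a,b)
for n,c in(('scene0',s),('top0',t)):
    d=np.abs(load(n)['pixels'].astype(int)-c['pixels']).max(2)>40; b={'scene0':(150,110,450,270),'top0':(180,110,460,290)}[n]; print(n,d[b[1]:b[3],b[0]:b[2]].sum())
cv2.imwrite('pics/c9.png',np.hstack([cv2.resize(s['pixels'],(400,300)),cv2.resize(s['pixels'][175:275,240:350],(400,300),interpolation=cv2.INTER_CUBIC)])[...,::-1])
```

```text
4 4
[0.54156261 0.05734397 0.05813747] 0.0013948284239718445 [287.4017094  239.05982906] [262.98214286 228.92857143]
[0.53740404 0.00983379 0.0595624 ] 0.001647390774198043 [298.5        225.72727273] [277.80701754 230.1754386 ]
[ 0.53408007 -0.03815658  0.05898555] 0.002372244592127601 [308.84466019 213.12621359] [292.83928571 231.25      ]
[ 0.53034555 -0.08636676  0.0591971 ] 0.0018043180283932104 [319.21 200.87] [307.85714286 232.25      ]
scene0 31
top0 0
```

View pics/c9.png

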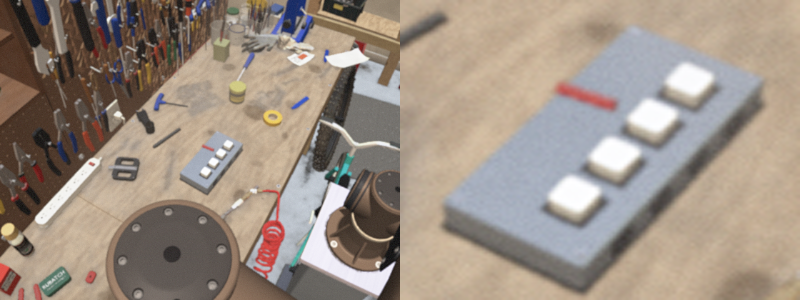

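The picture shows all four keys level: key 2, at scene pixel (298.5,225.7), now triangulates at 59.6 mm, in line with the others. The red bit and the other visible items are unmoved, and the robot is clear.

```bash
python3 -c "
from h import *
print(r.close_job())"
```

```text
the job is handed in; nothing more can be done
None
```

Key 2 (second from left) was the latched key: after light taps on all four keys from left to right, I pressed it to its stop, it sprang back up level with the others, nothing else was seen to have moved, and the job is handed in.

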